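# Switch off the trimming tool's dock and present the tool level

## Task

Get the cordless trimming tool ready for a bit change: first turn the speed dial on its dock fully anticlockwise to the end stop, leaving the tool in its holder meanwhile. Then draw the orange tool out of its slanted holder, turn it level and hold it still in the gripper at least 15 cm above the table, clear of the dock. Finish while holding it there, and leave the dial at its stop and the things lying about undisturbed.

Things in the scene. Friction and masses are not known exactly. Their poses are not given: they have to be found in the camera images.
- dock: fixed grey slab 150 (x) x 230 (y) x 24 mm on the table. Origin: centre of its underside; x points away from the robot at yaw 0, y left, z up. Its left half (y = +62 mm) carries the slanted black holder on an aluminium bracket, its right half (x = -20, y = -62 mm) the speed dial.
- holder_mouth (a point): centre of the holder's mouth, 88 mm above the table; axes as the dock's. The holder is a tube, bore 31, outer diameter 42, length 42 mm, open at both ends; its axis rises at 45 degrees towards the dock's -x side: direction [-0.707, 0, 0.707] in the dock's frame. The tool comes out that way and is free after 70 mm.
- rotary_tool: loose cordless trimming tool, about 0.18 kg, sagging about 4 degrees in the holder by its play. Origin: on its axis at the underside of its black collar (d 38, 6 mm thick), which rests on the holder's mouth; z runs to the handle end. Orange handle d 30 from z = 6 to 88 mm with a black rubber band in its middle; nose d 28.6 down to z = -40, cone to -50, thin bit to -70 mm.
- tool_grip (a point): point on the tool's axis in the middle of the rubber band of the handle, 42 mm above the tool's origin: a good place to grip, from straight above, closing across the handle (along the dock's y); axes as the tool's
- dial (a joint): angle of the speed dial, rad: 0 = fully anticlockwise (seen from above) at its end stop, grows clockwise up to 4.0. Starts between 0.7 and 1.4. A white line on the bar points at the red mark on the dock's robot side at 0. Friction holds it where it is left (about 0.03 N m).
- dial_grip (a point): on the dial's vertical axis, 61 mm above the table, the height to grip. The dial, d 44 mm, has a raised bar across it, 42 long, 14 thick, 32 mm high (top 7 mm above the point), to grip across its thickness. At 0 the bar lies along the dock's x axis, at angle a it is turned by a clockwise. The point turns along: its x axis lies along the bar.
- pot_left: bystander: cream moulded pot, 156 x 153 x 121 mm; origin at the centre of its underside; loose, to be left alone
- tape_roll: bystander: brown kraft tape roll lying flat, 111 mm across, 28 mm high; origin at the centre of its underside; loose, to be left alone
- shell: bystander: cream zig-zag half egg shell dish, 118 x 112 x 60 mm; origin at the centre of its underside; loose, to be left alone
- carton: bystander: small kraft cardboard box, 34 x 46 x 56 mm; origin at the centre of its underside; loose, to be left alone
- lid_right: bystander: cream flat moulded lid, 112 mm across, 12 mm high; origin at the centre of its underside; loose, to be left alone
- bear: bystander: tan bear-shaped stopper, 38 x 48 x 59 mm; origin at the centre of its underside; loose, to be left alone
- pen: bystander: pink felt marker lying down, 128 x 13 x 15 mm; origin at the centre of its underside; loose, to be left alone

How it is judged:
On the way, in this order (a step that is already met when the one before it is completed fails the run):
1. the dial is turned to its anticlockwise end stop while the tool still sits in its holder (value of joint dial below 0.12 rad and distance between rotary_tool and holder_mouth below 0.02 m), for 0.2 s.
2. the tool is drawn out of the holder, held by the fingers (distance between rotary_tool and holder_mouth above 0.06 m and contact force between rotary_tool and the fingers above 0.5 N and contact force between rotary_tool and dock below 0.2 N), for 0.2 s.
At the end, for the whole second after the job is handed in: Tool held still by the fingers, level within 0.2 rad, handle middle at least 0.15 m above the table, collar over 60 mm from the holder mouth, not touching the dock; dial within 0.15 rad of its anticlockwise stop; bystanders within 30 mm of their starts (all of step 2 and height (world z) of tool_grip above 0.15 m and angle between rotary_tool's own z axis and vertical between 1.37 and 1.77 rad and linear speed of rotary_tool below 0.05 m/s and angular speed of rotary_tool below 0.3 rad/s and value of joint dial below 0.15 rad and distance of each of pot_left, tape_roll, shell, carton, lid_right, bear, pen from where it was at the start of the episode below 0.03 m); the arm keeps its last pose, push and grip.
It fails at once if the tool is pulled out while the dial is not yet at its stop (value of joint dial above 0.2 rad and distance between rotary_tool and holder_mouth above 0.03 m).
It fails at once if a bystander is pushed more than 30 mm (distance of any of pot_left, tape_roll, shell, carton, lid_right, bear, pen from where it was at the start of the episode above 0.03 m).
It also fails if it takes over 53 s, if anything falls off the work surface, if the arm or the gripper's body presses on something with over 40 N, if the wrist force passes 120 N, or if a joint passes its speed limit or range.

## Robot

A 7-joint arm with a two-finger parallel gripper is mounted at the origin on a cart in front of the work surface, level with it; the furniture and walls round the work are solid. World frame = base frame: x ahead of the robot, y to its left, z up, the work surface at z = 0. Lengths are in m, angles in rad, forces in N, time in s.
With the tool pointing down it reaches from about 0.425 to 0.925 m from the base axis. Payload 6.8 kg.
Tool frame: the origin (TCP) lies on the centre line of the jaws, within the pads' length; the fingertips stand 14 mm ahead of it and the grasp point (between the pads) lies 5 mm behind it; z points along the fingers, y is the line along which they close (so a half turn about z gives the same grasp; the last joint's range is limited). The gripper opens to 85 mm and grips with 20 to 120 N. Pads are 22 mm wide; open, the fingers measure 114 mm over their backs; the gripper's body (76 mm by 85 mm) begins 54 mm behind the grasp point. The pads swing forward as they close: fully open they stand 13 mm farther back than shut.
Start: joints at [-1.38, 0.477, 0.022, 1.555, -0.011, 1.109, -0.083], TCP at [0.199, 0.645, 0.245] pointing down, gripper open.
Joint ranges: [-2.96, 2.96], [-0.34, 2.1], [-1.41, 1.46], [0.24, 2.44], [-1.37, 4.51], [0.17, 1.92], [-2.96, 2.96]. Speed limits (rad/s): [2.39, 2.39, 3.14, 3.14, 3.14, 3.14, 3.14].

## Interface

Orientations are given as a unit quaternion [w, x, y, z].
In Python, from station import bot gives the robot as it stands. The module is installed in compiled form; this text tells all that it offers.
- The arm moves only by the tool drive_tool, never from a script. Its argument "commands" is a list of rows, each an object with "hand": the opening, from 0 (shut) to 1 (fully open); "translation": the shift along the world's x, y, z in mm, a list of three; "angular": the turn, a rotation vector about the world's x, y, z in rad, a list of three. In form: [{"hand": hand, "translation": [tx, ty, tz], "angular": [ax, ay, az]}, ...]. A call has 1 to 12 rows; each row is the pose to reach, as a shift and turn from the pose commanded when the call began; what a row does not reach only later rows make up. A row lasts 1/8 s, in which the tool goes at most 62.5 mm and 10.7 degrees, less where a joint would pass 70% of its speed; a pose out of reach is approached as far as the arm can. A call with a gripper value outside its range is refused whole. The fingers move at their own pace and stop on an object; "force" is the grip in N (left out, the last holds). Time passes only in rows, so rows that repeat a pose let the fingers close. It gives the time, the measured TCP pose, the force, the opening and the grip force at its end, in the units of the state.
- bot.get_obs(): the state, without advancing time (a new reading comes with each control period).
- bot.read_camera(name): name is "side" or "top" or "wrist"; returns the picture (480x640x3 uint8, red, green, blue); there is no depth.
- bot.camera_model(name): a dict with "fx", "fy", "cx", "cy" (pixels), "k1" (the pictures are not rectified: a ray, as slopes to the right and down, at radius r is drawn at 1 + k1 r^2 times it, then the intrinsics apply), "view" (4x4, takes a point from world to camera coordinates). Camera axes: x right, y up, looking along -z (the intrinsics and any distortion apply to the point x, -y, -z); pixel columns grow to the right and rows downward; lengths in m; the calibration is good to about 2 mm. A picture is of the moment at which its call begins: read the wrist's pose just before it. camera_model takes no time and is no camera call; for the wrist camera it gives the pose at the moment of the call.
- bot.hand_in(): hands the job in; it is judged then, once.
Trained networks look in the newest picture that a camera, given by its name, has taken for a name from the list of things; names that differ only in an ending like _2 or _b are one class to them, and where a whole thing is asked for, a point or a joint stands for the part that bears it (a point fixed in the world has none). Each returns a list of dicts, best first, with "score" (0 to 1); they miss things now and then, are a little off and sometimes report something else, mostly with a low value. They report only what shows in the picture. A call takes as long as a camera call.
- bot.find_in(camera, query): "position" ([column, row] in pixels, amid what is visible of it).
- bot.outline_of(camera, query): "pixels" (480x640 bool, what is visible of it) and "position" ([column, row] in pixels, amid what is visible of it).
The state is a dict: "t": time; "q": joint angles; "joint_vel": joint speeds; "joint_torque": joint torques, N m; "eef_pos": TCP position; "tool_rot": TCP orientation; "contact_force": force on the tool from outside, world axes, zero at the start; "torque": the same for the moment, N m; "gripper_width": opening from 0.0 (shut) to 1.0 (fully open); "grasp_force": force on a finger pad.
Only numpy, scipy, OpenCV 4.12 (cv2) and the standard library are available. Lean on these libraries where they do the work, as an engineer would, in place of code of your own. Each camera call takes 0.05 s, during which the arm holds its last target. There are 200 camera calls.

## Working session

There is one attempt and no reset: what is moved stays moved. The work goes in short steps, Python scripts to look and compute and a tool call to move; the robot and the scene stay as the last step left them, time stands still between calls to the robot, and variables do not carry over. Pictures are saved under pics/ and viewed, at most 10 in all, crops included, and the job is handed in when it is done.

Besides the shell and the picture viewer there is one more tool, called as name(argument=value, ...), one argument or row to a line, values as JSON. drive_tool: Moves the arm, as the interface text tells. Its arguments: {"type":"object","properties":{"commands":{"type":"array","items":{"type":"object","properties":{"hand":{"type":"number"},"translation":{"type":"array","items":{"type":"number"}},"angular":{"type":"array","items":{"type":"number"}}}}},"force":{"type":"number"}},"required":["commands"]}

```bash
mkdir -p pics; cat > h.py <<'E'
import numpy as np, cv2
from station import bot
def ray(cam,px,m=None):
    m=m or bot.camera_model(cam)
    K=np.array([[m['fx'],0,m['cx']],[0,m['fy'],m['cy']],[0,0,1.]])
    p=cv2.undistortPoints(np.array([[px]],float),K,np.array([m['k1'],0,0,0.]))[0,0]
    V=np.array(m['view']);R=V[:3,:3]
    return -R.T@V[:3,3], R.T@np.array([p[0],-p[1],-1.])
def atz(cam,px,z,m=None):
    o,d=ray(cam,px,m); return o+d*(z-o[2])/d[2]
def proj(cam,P,m=None):
    m=m or bot.camera_model(cam);V=np.array(m['view']);c=V[:3,:3]@np.array(P)+V[:3,3]
    x,y=c[0]/-c[2],-c[1]/-c[2];s=1+m['k1']*(x*x+y*y)
    return np.array([m['fx']*x*s+m['cx'],m['fy']*y*s+m['cy']])
def save(n,im): cv2.imwrite('pics/'+n,im[:,:,::-1])
E
python3 - <<'E'
from h import *
for c in ['top','side']:
    save(c+'0.png',bot.read_camera(c))
    print(c,ray(c,[320,240]))
    for q in ['dock','holder_mouth','rotary_tool','dial','pot_left','tape_roll','shell','carton','lid_right','bear','pen']:
        try: print(q,[(round(r['score'],2),np.round(r['position']).tolist(),atz(c,r['position'],0.03).round(3).tolist()) for r in bot.find_in(c,q)[:2]])
        except Exception as e: print(q,e)
o=bot.get_obs();print(o['t'],o['tool_rot'])
E
```

```text
top (array([0.32365223, 0.02668862, 1.57770177]), array([ 0.14058264, -0.02463081, -0.98976277]))
dock [(0.68, [308.0, 243.0], [0.534, 0.027, 0.03])]
holder_mouth [(0.9, [309.0, 247.0], [0.52, 0.022, 0.03]), (0.71, [419.0, 258.0], [0.494, -0.326, 0.03])]
rotary_tool [(0.54, [286.0, 252.0], [0.504, 0.095, 0.03])]
dial [(0.57, [326.0, 252.0], [0.507, -0.033, 0.03])]
pot_left [(0.57, [194.0, 198.0], [0.668, 0.391, 0.03])]
tape_roll [(0.71, [185.0, 268.0], [0.444, 0.404, 0.03])]
shell [(0.83, [143.0, 232.0], [0.555, 0.539, 0.03])]
carton [(0.19, [190.0, 254.0], [0.49, 0.392, 0.03])]
lid_right [(0.87, [422.0, 258.0], [0.494, -0.335, 0.03]), (0.57, [192.0, 200.0], [0.66, 0.394, 0.03])]
bear [(0.57, [469.0, 230.0], [0.586, -0.486, 0.03])]
pen [(0.74, [466.0, 278.0], [0.435, -0.473, 0.03])]
side (array([ 0.00202827, -1.01368832,  0.7455156 ]), array([ 0.41814061,  0.77028069, -0.4815443 ]))
dock [(0.59, [309.0, 268.0], [0.513, -0.003, 0.03])]
holder_mouth [(0.69, [309.0, 266.0], [0.519, 0.008, 0.03]), (0.5, [250.0, 224.0], [0.467, 0.347, 0.03])]
rotary_tool [(0.65, [288.0, 231.0], [0.559, 0.237, 0.03]), (0.4, [257.0, 198.0], [0.571, 0.544, 0.03])]
dial [(0.71, [313.0, 268.0], [0.525, -0.006, 0.03])]
pot_left []
tape_roll [(0.61, [246.0, 226.0], [0.452, 0.342, 0.03])]
shell [(0.89, [258.0, 195.0], [0.584, 0.566, 0.03])]
carton [(0.83, [417.0, 316.0], [0.649, -0.327, 0.03])]
lid_right [(0.82, [371.0, 346.0], [0.485, -0.366, 0.03])]
bear [(0.56, [448.0, 369.0], [0.589, -0.506, 0.03])]
pen [(0.67, [383.0, 398.0], [0.42, -0.503, 0.03])]
1.2 [ 2.04685431e-06  1.48854333e-01  9.88859134e-01 -1.58746556e-05]
```

```bash
python3 - <<'E'
from h import *
a=cv2.imread('pics/top0.png');b=cv2.imread('pics/side0.png')
a=cv2.resize(a[200:300,240:370],(780,600),interpolation=cv2.INTER_CUBIC)
cv2.imwrite('pics/topc.png',a)
E
```

```text
(no output)
```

View pics/topc.png

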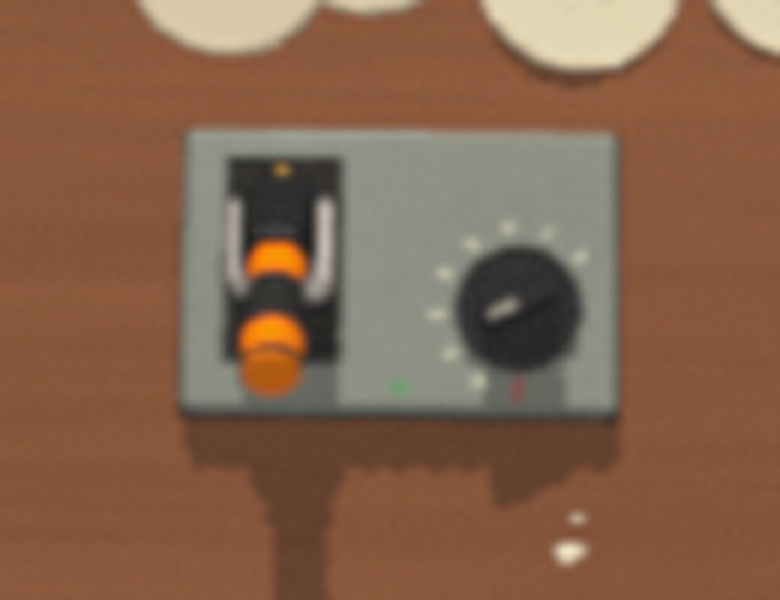

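View pics/side0.png

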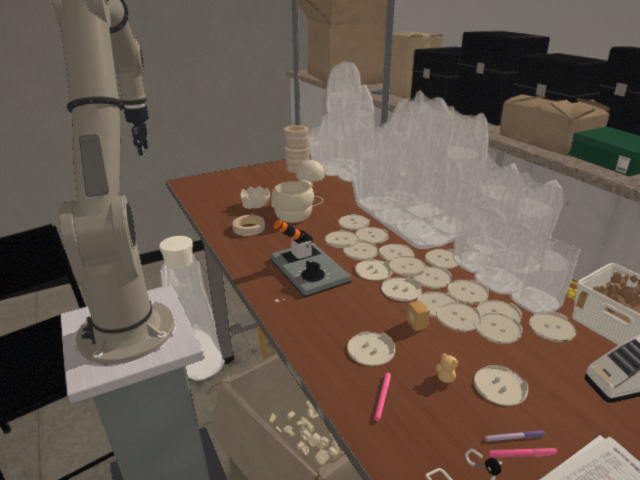

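```bash
python3 - <<'E'
from h import *
c=np.array([[187,130],[617,133],[618,407],[181,406]])/6+[240-.4,200-.4]
P=np.array([atz('top',p,0.024) for p in c]);print(P.round(4),P.mean(0))
print([np.linalg.norm(P[i]-P[(i+1)%4]).round(3) for i in range(4)])
print(np.arctan2(*(P[0]-P[1])[[0,1]]), np.arctan2((P[0]-P[3])[1],(P[0]-P[3])[0]))
for p in [(490,315),(555,293),(519,308)]: print(atz('top',np.array(p)/6+[239.6,199.6],0.068))
m=bot.camera_model('wrist');V=np.array(m['view']);o=bot.get_obs()
from scipy.spatial.transform import Rotation as R
q=o['tool_rot'];T=R.from_quat([q[1],q[2],q[3],q[0]]);
print('cam in tool',T.inv().apply(-V[:3,:3].T@V[:3,3]-o['eef_pos']),'\n',(T.inv().as_matrix()@V[:3,:3].T).round(3),m['fx'],T.as_matrix().round(2))
E
```

```text
[[ 0.6003  0.1454  0.024 ]
 [ 0.6047 -0.0821  0.024 ]
 [ 0.4591 -0.0848  0.024 ]
 [ 0.4542  0.1433  0.024 ]] [0.52959921 0.03043679 0.024     ]
[np.float64(0.228), np.float64(0.146), np.float64(0.228), np.float64(0.146)]
-0.01939236361705696 0.013887361166574984
[ 0.50076673 -0.01556249  0.068     ]
[ 0.51290587 -0.04856162  0.068     ]
[ 0.50473002 -0.03030034  0.068     ]
cam in tool [ 7.99713679e-02 -1.01242370e-04 -1.29368625e-01] 
 [[ 0.001  0.95   0.313]
 [ 1.    -0.001  0.   ]
 [ 0.     0.313 -0.95 ]] 357.5975572306825 [[-0.96  0.29 -0.  ]
 [ 0.29  0.96 -0.  ]
 [-0.   -0.   -1.  ]]
```

drive_tool(
  commands=[
    {"hand": 1,"translation": [310,-610,45],"angular": [0,0,0.29]},
    {"hand": 1,"translation": [310,-610,45],"angular": [0,0,0.29]},
    {"hand": 1,"translation": [310,-610,45],"angular": [0,0,0.29]},
    {"hand": 1,"translation": [310,-610,45],"angular": [0,0,0.29]},
    {"hand": 1,"translation": [310,-610,45],"angular": [0,0,0.29]},
    {"hand": 1,"translation": [310,-610,45],"angular": [0,0,0.29]},
    {"hand": 1,"translation": [310,-610,45],"angular": [0,0,0.29]},
    {"hand": 1,"translation": [310,-610,45],"angular": [0,0,0.29]},
    {"hand": 1,"translation": [310,-610,45],"angular": [0,0,0.29]},
    {"hand": 0.6,"translation": [310,-610,45],"angular": [0,0,0.29]},
    {"hand": 0.6,"translation": [310,-610,45],"angular": [0,0,0.29]},
    {"hand": 0.6,"translation": [310,-610,45],"angular": [0,0,0.29]},
  ],
)

```text
t: 2.7
eef_pos: [0.5103, 0.0298, 0.291]
tool_rot: [0.001, 0.009, 1.0, -0.001]
contact_force: [-0.9, 1.0, 0.0]
gripper_width: 0.6
grasp_force: 0.0
```

```bash
python3 - <<'E'
from h import *
import pickle
m=bot.camera_model('wrist');im=bot.read_camera('wrist');save('w1.png',im);pickle.dump(m,open('w1.pkl','wb'))
o=bot.get_obs();print(o['t'],o['eef_pos'],o['tool_rot'],o['q'])
for q in ['dial','rotary_tool','dial_grip','tool_grip']: print(q,[(r['score'],r['position']) for r in bot.find_in('wrist',q)])
E
```

```text
2.75 [0.50927332 0.0329632  0.29057089] [ 3.15214582e-04  6.85080802e-03  9.99976477e-01 -1.09728199e-04] [-0.5089084   0.15800975  0.36477332  1.9088741  -0.06315898  1.08518371
  1.43827841]
dial [(0.77, [265.6, 195.4]), (0.32, [310.0, 203.6])]
rotary_tool [(0.65, [396.0, 188.0])]
dial_grip [(0.86, [262.7, 198.0])]
tool_grip [(0.73, [395.2, 191.2])]
```

View pics/w1.png

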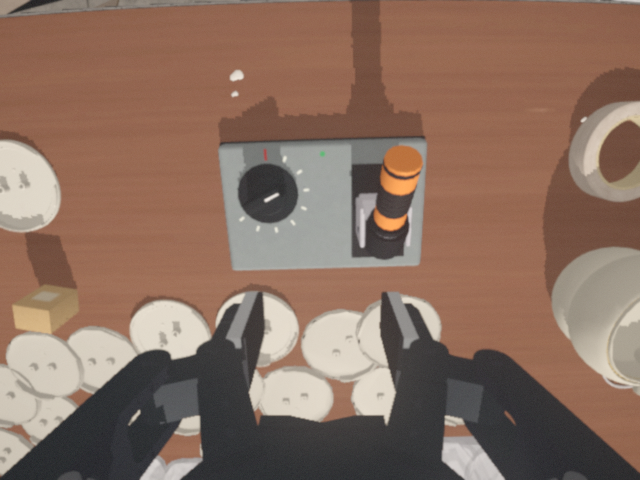

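```bash
python3 - <<'E'
from h import *
import pickle
m=pickle.load(open('w1.pkl','rb'))
P=np.array([atz('w',p,0.024,m) for p in [(221,145),(425,139),(420,264),(233,269)]]);print(P.round(4),P.mean(0).round(4))
for i in range(4): d=P[(i+1)%4]-P[i];print(np.linalg.norm(d).round(4),np.degrees(np.arctan2(d[1],d[0])).round(2))
im=cv2.imread('pics/w1.png')
g=im[170:220,240:300].min(2); ys,xs=np.where((g>140)); 
x=xs+240;y=ys+170;k=np.hypot(x-271,y-197)<16
Q=np.array([atz('w',(a,b),0.068,m) for a,b in zip(x[k],y[k])]);print(k.sum(),Q.min(0),Q.max(0),Q.mean(0))
w,v=np.linalg.eigh(np.cov(Q[:,:2].T));print(w,v[:,1],np.arctan2(v[1,1],v[0,1]))
cv2.imwrite('pics/w1c.png',cv2.resize(im[130:280,210:440],(797,520),interpolation=cv2.INTER_CUBIC))
E
```

```text
[[ 0.456  -0.0792  0.024 ]
 [ 0.4533  0.1414  0.024 ]
 [ 0.5991  0.1457  0.024 ]
 [ 0.602  -0.0798  0.024 ]] [0.5276 0.032  0.024 ]
0.2206 90.68
0.1458 1.73
0.2256 -89.27
0.146 179.77
52 [ 0.50100991 -0.02889914  0.068     ] [ 0.50901135 -0.01445503  0.068     ] [ 0.5051662  -0.02178988  0.068     ]
[9.47179882e-07 2.13685411e-05] [-0.4373289   0.89930164] 2.0234226505988455
```

View pics/w1c.png

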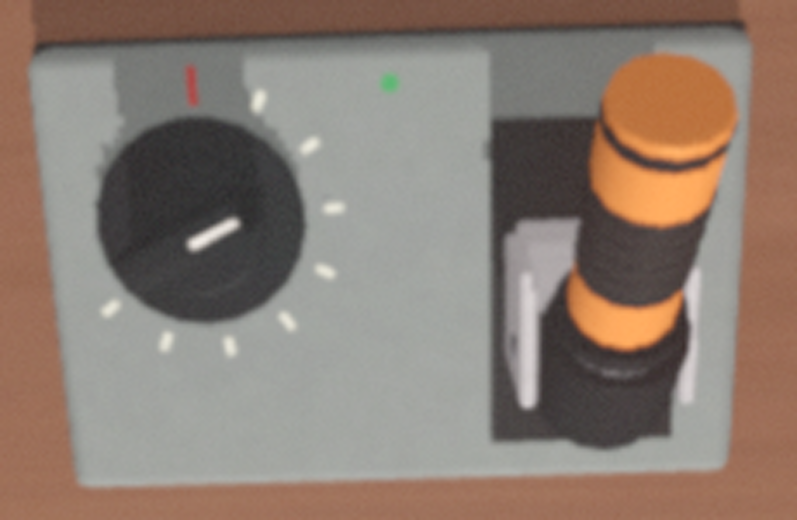

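drive_tool(
  commands=[
    {"hand": 0.6,"translation": [0.5,-66,0],"angular": [0,0,-1.107]},
    {"hand": 0.6,"translation": [0.5,-66,0],"angular": [0,0,-1.107]},
    {"hand": 0.6,"translation": [0.5,-66,0],"angular": [0,0,-1.107]},
    {"hand": 0.6,"translation": [0.5,-66,-100],"angular": [0,0,-1.107]},
    {"hand": 0.6,"translation": [0.5,-66,-130],"angular": [0,0,-1.107]},
    {"hand": 0.6,"translation": [0.5,-66,-170],"angular": [0,0,-1.107]},
    {"hand": 0.6,"translation": [0.5,-66,-170],"angular": [0,0,-1.107]},
    {"hand": 0.6,"translation": [0.5,-66,-170],"angular": [0,0,-1.107]},
    {"hand": 0.6,"translation": [0.5,-66,-170],"angular": [0,0,-1.107]},
  ],
)

```text
t: 4.08
eef_pos: [0.5108, -0.0305, 0.1224]
tool_rot: [0.001, 0.528, 0.849, 0.001]
contact_force: [-0.0, 0.7, 0.4]
gripper_width: 0.601
grasp_force: 0.0
```

```bash
python3 - <<'E'
from h import *
m=bot.camera_model('wrist');im=bot.read_camera('wrist')
o=bot.get_obs();print(o['t'],o['eef_pos'],o['tool_rot'])
for P in [(0.5095,-0.0312,.068),(0.5095-.0092,-0.0312+.019,.068),(0.5095+.0092,-0.0312-.019,.068)]:
    p=proj('w',P,m);print(p);cv2.circle(im,tuple(int(v) for v in p),2,(0,255,0),-1)
save('w2.png',im)
E
```

```text
4.125 [ 0.5105876  -0.0306252   0.12226197] [0.00128006 0.52869177 0.8488117  0.0014388 ]
[318.49203891 268.73341551]
[318.65533951 232.72792598]
[318.34224571 302.34482351]
```

View pics/w2.png

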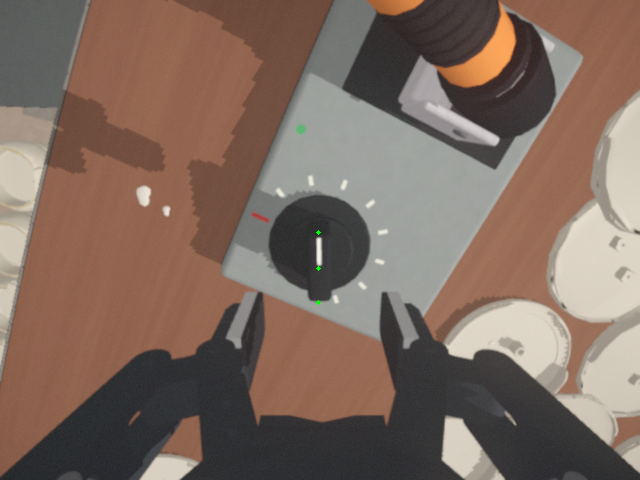

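drive_tool(
  commands=[
    {"hand": 0.6,"translation": [-1,1,-40],"angular": [0,0,0]},
    {"hand": 0.6,"translation": [-1,1,-63],"angular": [0,0,0]},
    {"hand": 0.6,"translation": [-1,1,-63],"angular": [0,0,0]},
    {"hand": 0.6,"translation": [-1,1,-63],"angular": [0,0,0]},
    {"hand": 0,"translation": [-1,1,-63],"angular": [0,0,0]},
    {"hand": 0,"translation": [-1,1,-63],"angular": [0,0,0]},
    {"hand": 0,"translation": [-1,1,-63],"angular": [0,0,0]},
    {"hand": 0,"translation": [-1,1,-63],"angular": [0,0,0]},
    {"hand": 0,"translation": [-1,1,-63],"angular": [0,0,0]},
    {"hand": 0,"translation": [-1,1,-63],"angular": [0,0,0]},
  ],
  force=30,
)

```text
t: 5.38
eef_pos: [0.5089, -0.0297, 0.0582]
tool_rot: [0.0, 0.529, 0.848, 0.001]
contact_force: [-1.0, 0.2, 6.9]
gripper_width: 0.157
grasp_force: 33.0
```

drive_tool(
  commands=[
    {"hand": 0,"translation": [0,0,1],"angular": [0,0,0.18]},
    {"hand": 0,"translation": [0,0,1],"angular": [0,0,0.36]},
    {"hand": 0,"translation": [0,0,1],"angular": [0,0,0.54]},
    {"hand": 0,"translation": [0,0,1],"angular": [0,0,0.72]},
    {"hand": 0,"translation": [0,0,1],"angular": [0,0,0.88]},
    {"hand": 0,"translation": [0,0,1],"angular": [0,0,1.0]},
    {"hand": 0,"translation": [0,0,1],"angular": [0,0,1.1]},
    {"hand": 0,"translation": [0,0,1],"angular": [0,0,1.15]},
    {"hand": 0,"translation": [0,0,1],"angular": [0,0,1.17]},
    {"hand": 0,"translation": [0,0,1],"angular": [0,0,1.17]},
    {"hand": 0,"translation": [0,0,1],"angular": [0,0,1.17]},
  ],
)

```text
t: 6.75
eef_pos: [0.5078, -0.0309, 0.0583]
tool_rot: [-0.0, -0.026, 1.0, -0.0]
contact_force: [-0.1, -5.3, -1.9]
gripper_width: 0.156
grasp_force: 43.3
```

```bash
python3 - <<'E'
from h import *
o=bot.get_obs();q=o['tool_rot'];print({k:np.round(o[k],3) for k in ['t','eef_pos','contact_force','torque','gripper_width','q']}, 2*np.arctan2(q[2],q[1]))
E
```

```text
{'t': np.float64(6.75), 'eef_pos': array([ 0.508, -0.031,  0.058]), 'contact_force': array([-0.061, -5.257, -1.921]), 'torque': array([-1.162,  0.161, -0.913]), 'gripper_width': np.float64(0.156), 'q': array([-0.153,  0.48 ,  0.113,  2.097, -0.095,  0.57 ,  1.649])} 3.1934587784250232
```

drive_tool(
  commands=[
    {"hand": 0.6,"translation": [0,0,0],"angular": [0,0,0]},
    {"hand": 0.6,"translation": [0,0,0],"angular": [0,0,0]},
    {"hand": 0.6,"translation": [0,0,0],"angular": [0,0,0]},
    {"hand": 0.6,"translation": [0,0,60],"angular": [0,0,0]},
    {"hand": 0.6,"translation": [0,0,120],"angular": [0,0,0]},
    {"hand": 0.6,"translation": [0,30,170],"angular": [0,0,-0.04]},
    {"hand": 0.6,"translation": [-20,80,190],"angular": [0,0,-0.04]},
    {"hand": 0.6,"translation": [-20,80,190],"angular": [0,0,-0.04]},
    {"hand": 0.6,"translation": [-20,80,190],"angular": [0,0,-0.04]},
  ],
)

```text
t: 7.88
eef_pos: [0.488, 0.0501, 0.2482]
tool_rot: [-0.0, -0.008, 1.0, -0.0]
contact_force: [-0.2, -0.2, -0.2]
gripper_width: 0.598
grasp_force: 0.0
```

```bash
python3 - <<'E'
from h import *
import pickle
m=bot.camera_model('wrist');im=bot.read_camera('wrist');pickle.dump(m,open('w3.pkl','wb'))
o=bot.get_obs();q=o['tool_rot'];print(o['t'],o['eef_pos'],2*np.arctan2(q[2],q[1]),o['q'].round(3),o['contact_force'])
r=bot.outline_of('wrist','rotary_tool');print([(a['score'],a['position'],a['pixels'].sum()) for a in r])
# nominal model: tool axis with sag 0/4 deg
D=np.array([0.5285,0.031,0]);save('w3.png',im)
for cfg in [-.04]: pass
save('w3c.png',cv2.resize(im[60:360,120:520],(800,600),interpolation=cv2.INTER_CUBIC))
E
```

```text
7.925 [0.48799752 0.04935542 0.2478446 ] 3.1552831346745704 [-0.335  0.168  0.12   1.989 -0.023  0.986  1.381] [-0.45654919 -0.70293336  0.10584164]
[(0.81, [380.4, 229.1], np.int64(3794)), (0.67, [604.4, 357.4], np.int64(11105))]
```

View pics/w3c.png

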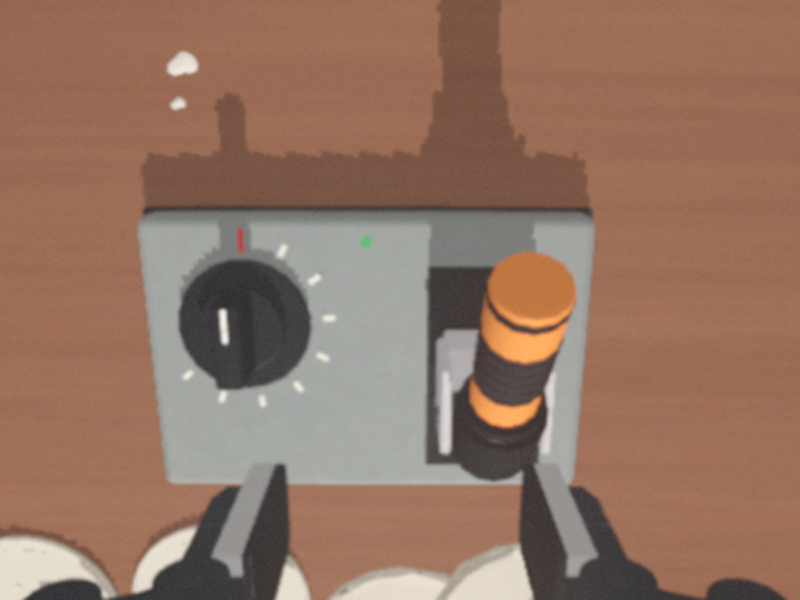

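```bash
python3 - <<'E'
from h import *
import pickle
m=pickle.load(open('w3.pkl','rb'))
f=lambda p:np.array(p)/2+[120,60]
a,b=[atz('w',f(p),.068,m) for p in [(221,310),(224,344)]];d=a-b;print('dial line',a,b,np.arctan2(d[1],d[0]))
for e in (41,45,49):
    s,c=np.sin(np.radians(e)),np.cos(np.radians(e))
    g=atz('w',f((516,367)),.088+.042*s,m);t=atz('w',f((532,287)),.088+.088*s,m)
    print(e,g.round(4),t.round(4),np.linalg.norm(t-g).round(4),'mouth',(g+[.042*c,0,-.042*s]).round(4))
P=np.array([atz('w',f(p),0.024,m) for p in [(140,218),(592,218),(575,484),(168,482)]]);print(P.round(4),P.mean(0).round(4))
# same on w1
m=pickle.load(open('w1.pkl','rb'));f=lambda p:np.array(p)/3.466+[210,130]
print(atz('w',f((641,261)),.1165,m),atz('w',f((668,98)),.148,m))
# side orange/band
print(bot.camera_model('side')['fx']); im=cv2.imread('pics/side0.png'); 
h=cv2.cvtColor(im,cv2.COLOR_BGR2HSV)[205:260,260:330]; k=(h[...,1]>200)&(h[...,2]>120)&(h[...,0]<15);ys,xs=np.where(k);print(xs.min()+260,xs.max()+260,ys.min()+205,ys.max()+205)
for g in [(.459,.093,.1165),(.489,.093,.088),(.428,.093,.148)]: print(proj('side',g))
E
```

```text
dial line [ 0.49165148 -0.03210114  0.068     ] [ 0.50765052 -0.03173882  0.068     ] -3.1189503376904364
41 [0.4999 0.0937 0.1156] [0.4611 0.092  0.1457] 0.0492 mouth [0.5316 0.0937 0.088 ]
45 [0.4991 0.0933 0.1177] [0.4601 0.0912 0.1502] 0.0509 mouth [0.5288 0.0933 0.088 ]
49 [0.4984 0.093  0.1197] [0.4591 0.0904 0.1544] 0.0525 mouth [0.526 0.093 0.088]
[[ 0.4571 -0.081   0.024 ]
 [ 0.4537  0.142   0.024 ]
 [ 0.6005  0.147   0.024 ]
 [ 0.6032 -0.0798  0.024 ]] [0.5286 0.032  0.024 ]
[0.50378651 0.0932032  0.1165    ] [0.45996068 0.09103245 0.148     ]
463.74375899574295
274 299 220 238
[276.4808022  232.54079855]
[286.2262042  238.76340249]
[265.9699071  225.21286484]
```

drive_tool(
  commands=[
    {"hand": 0.7,"translation": [12,43.5,0],"angular": [0,0,0]},
    {"hand": 0.7,"translation": [12,43.5,0],"angular": [0,0,0]},
    {"hand": 0.7,"translation": [12,43.5,-40],"angular": [0,0,0]},
    {"hand": 0.7,"translation": [12,43.5,-80],"angular": [0,0,0]},
    {"hand": 0.7,"translation": [12,43.5,-110],"angular": [0,0,0]},
    {"hand": 0.7,"translation": [12,43.5,-134],"angular": [0,0,0]},
    {"hand": 0.7,"translation": [12,43.5,-134],"angular": [0,0,0]},
    {"hand": 0.7,"translation": [12,43.5,-134],"angular": [0,0,0]},
    {"hand": 0.7,"translation": [12,43.5,-134],"angular": [0,0,0]},
  ],
)

```text
t: 9.1
eef_pos: [0.501, 0.0935, 0.1154]
tool_rot: [0.001, -0.007, 1.0, 0.0]
contact_force: [-0.3, 0.4, -0.5]
gripper_width: 0.697
grasp_force: 0.0
```

```bash
python3 - <<'E'
from h import *
im=bot.read_camera('wrist');save('w4.png',im);o=bot.get_obs();print(o['eef_pos'],o['contact_force'],o['t'])
E
```

```text
[0.50092797 0.09358853 0.11533581] [ 0.23320874  0.07037125 -0.83409849] 9.15
```

View pics/w4.png

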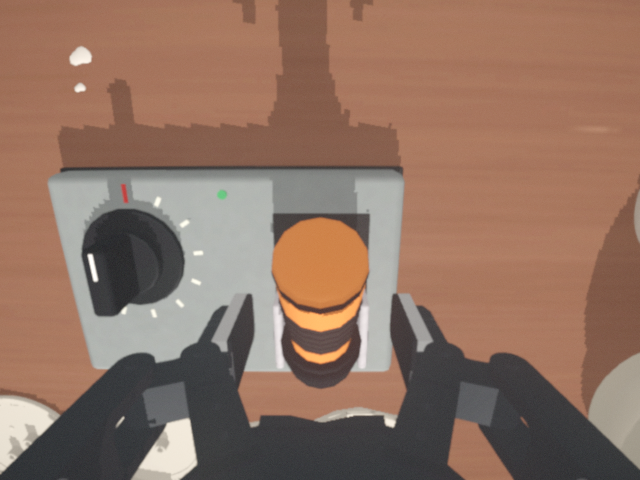

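drive_tool(
  commands=[
    {"hand": 0,"translation": [0,0,-2],"angular": [0,0,0]},
    {"hand": 0,"translation": [0,0,-2],"angular": [0,0,0]},
    {"hand": 0,"translation": [0,0,-2],"angular": [0,0,0]},
    {"hand": 0,"translation": [0,0,-2],"angular": [0,0,0]},
    {"hand": 0,"translation": [0,0,-2],"angular": [0,0,0]},
    {"hand": 0,"translation": [0,0,-2],"angular": [0,0,0]},
    {"hand": 0,"translation": [0,0,-2],"angular": [0,0,0]},
  ],
  force=60,
)

```text
t: 10.02
eef_pos: [0.5003, 0.0935, 0.1127]
tool_rot: [0.0, -0.007, 1.0, -0.0]
contact_force: [-1.5, -1.7, 5.8]
gripper_width: 0.331
grasp_force: 58.7
```

drive_tool(
  commands=[
    {"hand": 0,"translation": [-5,0,5],"angular": [0,0,0]},
    {"hand": 0,"translation": [-10,0,10],"angular": [0,0,0]},
    {"hand": 0,"translation": [-15,0,15],"angular": [0,0,0]},
    {"hand": 0,"translation": [-15,0,15],"angular": [0,0,0]},
  ],
)

```text
t: 10.52
eef_pos: [0.4846, 0.0937, 0.1276]
tool_rot: [-0.0, -0.007, 1.0, 0.0]
contact_force: [-0.5, 0.5, -2.2]
gripper_width: 0.333
grasp_force: 59.3
```

drive_tool(
  commands=[
    {"hand": 0,"translation": [-10,0,10],"angular": [0,0,0]},
    {"hand": 0,"translation": [-20,0,20],"angular": [0,0,0]},
    {"hand": 0,"translation": [-30,-0.5,30],"angular": [0,0,0]},
    {"hand": 0,"translation": [-40,-0.5,40],"angular": [0,0,0]},
    {"hand": 0,"translation": [-48,-0.5,50],"angular": [0,0,0]},
    {"hand": 0,"translation": [-48,-0.5,70],"angular": [0,0,0]},
    {"hand": 0,"translation": [-45,0,110],"angular": [0,0,0]},
    {"hand": 0,"translation": [-40,0,150],"angular": [0,0,0]},
    {"hand": 0,"translation": [-30,0,190],"angular": [0,0,0]},
    {"hand": 0,"translation": [-20,0,200],"angular": [0,0,0]},
    {"hand": 0,"translation": [-20,0,200],"angular": [0,0,0]},
  ],
)

```text
t: 11.9
eef_pos: [0.4655, 0.0936, 0.3271]
tool_rot: [0.0, -0.007, 1.0, 0.0]
contact_force: [-0.4, 0.7, -3.6]
gripper_width: 0.328
grasp_force: 59.3
```

```bash
python3 - <<'E'
from h import *
o=bot.get_obs();print(o['eef_pos'],o['contact_force'],o['q'].round(3),o['t'],o['gripper_width'])
E
```

```text
[0.46546351 0.09355415 0.32712383] [-0.36363639  0.68417285 -3.56169772] [-0.419  0.064  0.094  1.916 -0.006  1.162  1.262] 11.9 0.32790889024744513
```

drive_tool(
  commands=[
    {"hand": 0,"translation": [20,0,10],"angular": [0,-0.15,0]},
    {"hand": 0,"translation": [40,0,10],"angular": [0,-0.3,0]},
    {"hand": 0,"translation": [60,0,10],"angular": [0,-0.45,0]},
    {"hand": 0,"translation": [80,0,10],"angular": [0,-0.6,0]},
    {"hand": 0,"translation": [80,0,10],"angular": [0,-0.74,0]},
    {"hand": 0,"translation": [80,0,10],"angular": [0,-0.74,0]},
    {"hand": 0,"translation": [80,0,10],"angular": [0,-0.74,0]},
    {"hand": 0,"translation": [80,0,10],"angular": [0,-0.74,0]},
  ],
)

```text
t: 12.9
eef_pos: [0.5449, 0.0934, 0.3363]
tool_rot: [0.361, -0.007, 0.933, -0.003]
contact_force: [0.3, 0.0, -2.4]
gripper_width: 0.331
grasp_force: 59.4
```

```bash
python3 - <<'E'
from h import *
a=bot.read_camera('side');b=bot.read_camera('wrist')
o=bot.get_obs();print(o['eef_pos'],o['tool_rot'],o['contact_force'],o['q'].round(3),o['t'],o['gripper_width'])
p=proj('side',o['eef_pos']);print(p);x,y=[int(v) for v in p]
a=cv2.resize(a[y-60:y+60,x-60:x+60],(480,480),interpolation=cv2.INTER_CUBIC)
# reference: horizontal line along x through the TCP
for s in (-.06,.06):
    q=(proj('side',o['eef_pos']+[s,0,0])-[x-60,y-60])*4; cv2.circle(a,tuple(int(v) for v in q),3,(0,255,0),-1)
b=cv2.resize(b,(320,240));c=np.zeros((480,800,3),np.uint8);c[:,:480]=a;c[:240,480:]=b;save('end.png',c)
E
```

```text
[0.5453251  0.09359078 0.33706248] [ 0.36122393 -0.00645935  0.93245314 -0.00258911] [-0.02718348 -0.05342797 -2.15404652] [-0.393 -0.097 -0.055  2.246  0.785  0.42   0.5  ] 13.0 0.32544751122953874
[301.33170224 154.654264  ]
```

View pics/end.png

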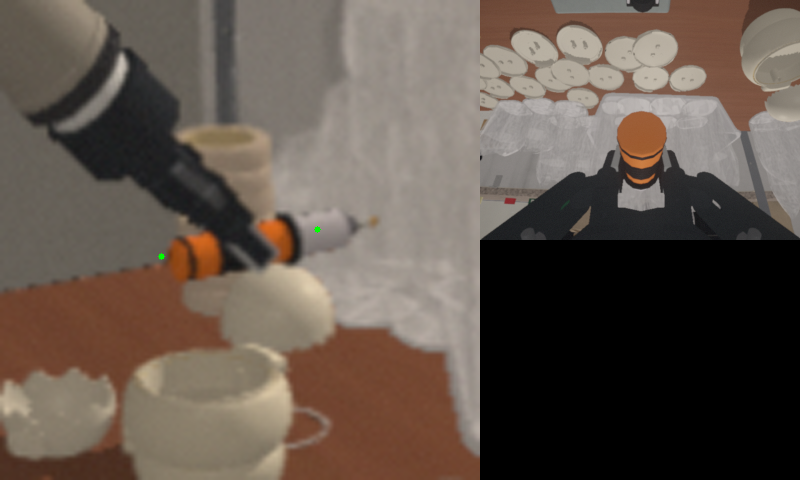

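```bash
python3 -c "
from station import bot
print(bot.hand_in())"
```

```text
the job is handed in; nothing more can be done
None
```

I turned the dial to its anticlockwise stop, then drew the tool out. It's now held about level (within about 2° by the side camera), roughly 34 cm above the table; the job is handed in, but no verdict came back, and I didn't re-measure the bystanders.

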